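# Clear the charging dock into the battery box

## Task

The charged battery sticks lie sunk in the rocking rests of the charging dock. For each stick there, press the front tab of its rest down so that the rear end tips up and stays, lift the stick out and lay it in the open steel battery box; press each tipped rest flat again by its tail. When all the sticks are inside, push the box's lid shut until its roller catch snaps in; leave the two rolls of tape and the jar where they are.

Things in the scene. Friction and masses are not known exactly. Their poses are not given: they have to be found in the camera images.
- dock: Charging dock, fixed: a black base plate 235 x 270 x 6 mm carrying grey deck blocks whose tops are 50 mm above the desk, with four slots between them (36 mm wide, 68 mm apart, each running along the dock's x). Origin: on the desk under the pivot line of the rests, midway across the dock; x points away from the robot along the slots, y to the left, z up. The decks cover x = 1 to 106 mm; in front of them the tabs, and behind them the tails, of the rests are open at the sides.
- rest0 (a joint): Angle of rest 0 (rest 0 is the leftmost seen from the robot, 3 the rightmost; slot centres at dock y = 102 mm): an aluminium seesaw on a pivot across the slot, 24 mm above the desk at dock x = 0. 0 = flat (rear floor down in the slot), 0.6 rad = fully tipped (front tab down, rear end up), stop at both ends. Stiff friction pivot: it stays where it is left, loaded or not. About 3 to 6 N on the tab tips it, 1 to 3 N on the tail presses it back.
- tab0 (a point): Pressing point on top of the front tab of rest 0 (tab 80 x 40 mm, rubber pad near its front end): 62 mm in front of the pivot and 57 mm above the desk when flat; pressed down fully it is about 16 mm above the desk and has moved about 8 mm nearer the robot.
- tail0 (a point): Pressing point on the rear tail pad of rest 0 (32 mm wide, free from 106 to 150 mm behind the pivot): 134 mm behind the pivot and 25 mm above the desk when flat, about 100 mm above the desk and 110 mm behind the pivot when fully tipped.
- rest1 (a joint): Angle of rest 1 (rest 0 is the leftmost seen from the robot, 3 the rightmost; slot centres at dock y = 34 mm): an aluminium seesaw on a pivot across the slot, 24 mm above the desk at dock x = 0. 0 = flat (rear floor down in the slot), 0.6 rad = fully tipped (front tab down, rear end up), stop at both ends. Stiff friction pivot: it stays where it is left, loaded or not. About 3 to 6 N on the tab tips it, 1 to 3 N on the tail presses it back.
- tab1 (a point): Pressing point on top of the front tab of rest 1 (tab 80 x 40 mm, rubber pad near its front end): 62 mm in front of the pivot and 57 mm above the desk when flat; pressed down fully it is about 16 mm above the desk and has moved about 8 mm nearer the robot.
- tail1 (a point): Pressing point on the rear tail pad of rest 1 (32 mm wide, free from 106 to 150 mm behind the pivot): 134 mm behind the pivot and 25 mm above the desk when flat, about 100 mm above the desk and 110 mm behind the pivot when fully tipped.
- rest2 (a joint): Angle of rest 2 (rest 0 is the leftmost seen from the robot, 3 the rightmost; slot centres at dock y = -34 mm): an aluminium seesaw on a pivot across the slot, 24 mm above the desk at dock x = 0. 0 = flat (rear floor down in the slot), 0.6 rad = fully tipped (front tab down, rear end up), stop at both ends. Stiff friction pivot: it stays where it is left, loaded or not. About 3 to 6 N on the tab tips it, 1 to 3 N on the tail presses it back.
- tab2 (a point): Pressing point on top of the front tab of rest 2 (tab 80 x 40 mm, rubber pad near its front end): 62 mm in front of the pivot and 57 mm above the desk when flat; pressed down fully it is about 16 mm above the desk and has moved about 8 mm nearer the robot.
- tail2 (a point): Pressing point on the rear tail pad of rest 2 (32 mm wide, free from 106 to 150 mm behind the pivot): 134 mm behind the pivot and 25 mm above the desk when flat, about 100 mm above the desk and 110 mm behind the pivot when fully tipped.
- rest3 (a joint): Angle of rest 3 (rest 0 is the leftmost seen from the robot, 3 the rightmost; slot centres at dock y = -102 mm): an aluminium seesaw on a pivot across the slot, 24 mm above the desk at dock x = 0. 0 = flat (rear floor down in the slot), 0.6 rad = fully tipped (front tab down, rear end up), stop at both ends. Stiff friction pivot: it stays where it is left, loaded or not. About 3 to 6 N on the tab tips it, 1 to 3 N on the tail presses it back.
- tab3 (a point): Pressing point on top of the front tab of rest 3 (tab 80 x 40 mm, rubber pad near its front end): 62 mm in front of the pivot and 57 mm above the desk when flat; pressed down fully it is about 16 mm above the desk and has moved about 8 mm nearer the robot.
- tail3 (a point): Pressing point on the rear tail pad of rest 3 (32 mm wide, free from 106 to 150 mm behind the pivot): 134 mm behind the pivot and 25 mm above the desk when flat, about 100 mm above the desk and 110 mm behind the pivot when fully tipped.
- stick0_mid (a point): Centre of battery stick 0, which starts in rest 0 if present (None if absent at the start): a plain rounded bar 100 x 30 x 26 mm (x long, y wide, z high), about 0.1 kg, blue wrap with black ends. In a flat rest its top is flush with the decks and its sides cannot be reached; its centre is 54 mm behind the pivot. When the rest is tipped by 0.6 rad its rear half stands above the decks and can be gripped across the 30 mm.
- stick1_mid (a point): Centre of battery stick 1, which starts in rest 1 if present (None if absent at the start): a plain rounded bar 100 x 30 x 26 mm (x long, y wide, z high), about 0.1 kg, blue wrap with black ends. In a flat rest its top is flush with the decks and its sides cannot be reached; its centre is 54 mm behind the pivot. When the rest is tipped by 0.6 rad its rear half stands above the decks and can be gripped across the 30 mm.
- stick2_mid (a point): Centre of battery stick 2, which starts in rest 2 if present (None if absent at the start): a plain rounded bar 100 x 30 x 26 mm (x long, y wide, z high), about 0.1 kg, blue wrap with black ends. In a flat rest its top is flush with the decks and its sides cannot be reached; its centre is 54 mm behind the pivot. When the rest is tipped by 0.6 rad its rear half stands above the decks and can be gripped across the 30 mm.
- stick3_mid (a point): Centre of battery stick 3, which starts in rest 3 if present (None if absent at the start): a plain rounded bar 100 x 30 x 26 mm (x long, y wide, z high), about 0.1 kg, blue wrap with black ends. In a flat rest its top is flush with the decks and its sides cannot be reached; its centre is 54 mm behind the pivot. When the rest is tipped by 0.6 rad its rear half stands above the decks and can be gripped across the 30 mm.
- safe: Battery box: grey steel box 190 x 130 x 75 mm (x, y, z), walls and floor 4 mm, open on top, standing loose on the desk (2.5 kg). Origin: centre of its underside; x away from the robot, y to the left. The lid's hinge is on its left (+y) side along x, 68 mm from the centre and 76 mm up; the roller catch is on the outside of its right (-y) wall, standing out 32 mm.
- lid (a joint): Lid angle: 0 = shut and flush, about 1.8 rad = standing open, leaning outwards to the left (+y) of the box. Stiff friction hinge: it stays where it is left and has to be pushed all the way (about 2 to 5 N at the edge). At about 0.08 rad its strike meets the sprung roller; about 10 to 15 N downwards at the right (free) edge makes it ride over and snap to 0.
- lid_edge (a point): Point on the outer (upper) face of the lid, 155 mm from the hinge, near the middle of its free edge (the lid is 194 mm along x, 162 mm from hinge to free edge, 5 mm thick). Box y is about -87 mm and z +81 mm when shut. Its z axis points out of the lid's outer face: up when shut, away to the left when open. A strike plate 36 mm wide hangs 44 mm from the inner face near this edge.
- catch (a joint): Roller catch travel: near 0 (it may read 2 mm below) = sprung out, grows to about 5 mm as the strike pushes the roller in; back near 0 once the strike has passed.
- tape_roll: Roll of pale tape 60 mm wide, 19 mm high, lying on the rubber mat, bystander, loose; origin at its underside.
- tape_wide: Roll of orange tape 68 mm wide, 29 mm high, bystander in front of the box's left side, loose; origin at its underside.
- jar: Small jar with a green cap, 41 mm wide, 29 mm high, bystander right of the dock, loose; origin at its underside.
Things that resemble listed ones, but are neither listed nor needed, are in the scene too. What is shaped like the part that bears stick2_mid but brown is not meant.

How it is judged:
By the outcome, as a careful person would: the job done as asked, in the order asked, and still so for the second after the job is handed in, with the robot touching nothing.
Of stick0, stick1, stick2, stick3 only 2 to 3 are there at a start; the rules pass over those that are not, and their reading is None.
At some moment in a run one of safe may be knocked a few centimetres aside while the robot is not near it.
Once in a run the grip may slacken for a moment while it holds something.
It also fails if it takes over 210 s, if anything falls off the work surface, if the arm or the gripper's body presses on something with over 40 N, if the wrist force passes 120 N, or if a joint passes its speed limit or range.

## Robot

A 6-joint arm with a two-finger parallel gripper is mounted at the origin on a cart in front of the work surface, level with it; the furniture and walls round the work are solid. World frame = base frame: x ahead of the robot, y to its left, z up, the work surface at z = 0. Lengths are in m, angles in rad, forces in N, time in s.
With the tool pointing down it reaches from about 0.425 to 0.95 m from the base axis. Payload 3.5 kg.
Tool frame: the origin (TCP) lies midway between the tips of the shut fingers; the grasp point (between the pads) lies ctrl.grasp_offset behind it (ctrl.grasp_offset is the distance from the TCP to the grasp point, in m); x points along the fingers, y is the direction in which the jaws open and shut, and the axes are right-handed (so a half turn about x gives the same grasp; the last joint's range is limited). The gripper opens to 85 mm and grips with 20 to 120 N. Pads are 22 mm wide; open, the fingers measure 114 mm over their backs; the gripper's body (76 mm by 85 mm) begins 54 mm behind the grasp point. The pads swing forward as they close: fully open they stand 13 mm farther back than shut.
Start: joints at [1.077, 0.286, 1.577, -0, 1.279, -0.15], TCP at [0.227, 0.635, 0.231] pointing down, gripper open.
Joint ranges: [-2.77, 2.77], [-0.9, 2.22], [0.21, 2.48], [-1.53, 4.67], [0.24, 2.81], [-2.84, 2.84]. Speed limits (rad/s): [2.79, 2.79, 3.14, 3.14, 3.14, 3.14].

## Interface

Orientations are given as a unit quaternion [x, y, z, w].
In Python, from plant import readout, read_camera, sign_off, ctrl gives the robot as it stands.
- The arm moves only by the tool drive_tool, never from a script. Its argument "steps" is a list of rows, each a list of 5 numbers: the shift along the tool's x, y, z in cm, then the turn about the tool's x in degrees, then the opening, from 0 (shut) to 1 (fully open). A call has 1 to 10 rows; each row shifts and turns the commanded pose from where the row before left it, along the tool's axes as they then stand; what a row does not reach is not made up. A row lasts 1/10 s, in which the tool goes at most 50 mm and 8.59 degrees, less where a joint would pass 70% of its speed; a pose out of reach is approached as far as the arm can. A call is refused whole if a number of a shift passes 5 or a number of a turn 8.59, either way. A call with a gripper value outside its range is refused whole. The fingers move at their own pace and stop on an object; "force" is the grip in N (left out, the last holds). Time passes only in rows, so rows that do not move let the fingers close. It gives the time, the measured TCP pose, the force and the opening at its end, in the units of the state.
- readout.get_state(): the state, without advancing time (a new reading comes with each control period).
- read_camera(name): name is "scene" or "top" or "wrist"; returns a dict with "frame" (420x560x3 uint8, red, green, blue), "vertical_fov" (degrees; the focal length in pixels is half the picture's height over the tangent of half this angle, whatever the lens; pixels are square), "cx", "cy" (the principal point, pixels), "eye" and "orientation" of the camera in the world. Camera axes: x right, y up, looking along -z (the intrinsics and any distortion apply to the point x, -y, -z); pixel columns grow to the right and rows downward; lengths in m; the calibration is good to about 2 mm. The wrist camera is an equidistant fisheye: a pixel r from the principal point sees the ray r / f radians off the axis. A picture is of the moment at which its call begins. There is no depth.
- sign_off(): hands the job in, once; it reports no verdict.
The state is a dict: "time": time; "qpos": joint angles; "dq": joint speeds; "joint_efforts": joint torques, N m; "eef_pos": TCP position; "tcp_rot": TCP orientation; "contact_force": force on the tool from outside, world axes, zero at the start; "wrist_torque": the same for the moment, N m; "opening": opening from 0.0 (shut) to 1.0 (fully open).
Only numpy, scipy, OpenCV 4.12 (cv2) and the standard library are available. Lean on these libraries where they do the work, as an engineer would, in place of code of your own. Each camera call takes 0.05 s, during which the arm holds its last target. There are 200 camera calls.

## Working session

There is one attempt and no reset: what is moved stays moved. The work goes in short steps, Python scripts to look and compute and a tool call to move; the robot and the scene stay as the last step left them, time stands still between calls to the robot, and variables do not carry over. Pictures are saved under pics/ and viewed, about 12 in all and at most 16, crops included, and the job is handed in when it is done.

Besides the shell and the picture viewer there is one more tool, called after ">>>" as a command line: name --pt "numbers of a row" for each row, then --argument value for the rest. drive_tool: Moves the arm, as the interface text tells. Its arguments: {"type":"object","properties":{"steps":{"type":"array","items":{"type":"array","items":{"type":"number"}}},"force":{"type":"number"}},"required":["steps"]}

```bash
ls; mkdir -p pics; cat > h.py <<'E'
import numpy as np, cv2
from scipy.spatial.transform import Rotation as R
from plant import readout, read_camera, sign_off, ctrl
def shot(n,f=None):
    c=read_camera(n)
    if f: cv2.imwrite('pics/'+f,cv2.cvtColor(c['frame'],cv2.COLOR_RGB2BGR))
    return c
def ray(c,u,v):
    h=c['frame'].shape[0]; f=h/2/np.tan(np.radians(c['vertical_fov'])/2)
    d=np.array([(u-c['cx'])/f,-(v-c['cy'])/f,-1.])
    if c.get('fish'):
        r=np.hypot(u-c['cx'],v-c['cy']); t=r/f
        d=np.array([(u-c['cx'])/r*np.sin(t),-(v-c['cy'])/r*np.sin(t),-np.cos(t)])
    return np.array(c['eye']),R.from_quat(c['orientation']).apply(d)
def onz(c,u,v,z):
    e,d=ray(c,u,v); return e+d*(z-e[2])/d[2]
def proj(c,p):
    h=c['frame'].shape[0]; f=h/2/np.tan(np.radians(c['vertical_fov'])/2)
    q=R.from_quat(c['orientation']).inv().apply(np.array(p)-c['eye'])
    if c.get('fish'):
        r=np.hypot(q[0],q[1]);t=np.arctan2(r,-q[2]);return c['cx']+f*t*q[0]/r,c['cy']-f*t*q[1]/r
    return c['cx']+f*q[0]/-q[2],c['cy']-f*q[1]/-q[2]
E
python3 - <<'E'
from h import *
for n in ('top','scene'):
    c=shot(n,n+'0.png'); print({k:v for k,v in c.items() if k!='frame'})
print(readout.get_state(),ctrl.grasp_offset)
E
```

```text
pics
{'vertical_fov': 56.46969038153992, 'cx': 278.69285112943396, 'cy': 207.85653807602566, 'eye': array([0.42033167, 0.00844587, 1.2325399 ]), 'orientation': array([ 0.05673484, -0.04047388, -0.70221686,  0.70854394])}
{'vertical_fov': 46.99747759402319, 'cx': 280.6929015907208, 'cy': 208.18120133615076, 'eye': array([-0.02281021, -0.95908594,  1.06968767]), 'orientation': array([ 0.40286266, -0.11198527, -0.24202183,  0.87554921])}
{'time': 0.1, 'qpos': array([ 1.07699811e+00,  2.87132681e-01,  1.57805728e+00, -7.69546057e-06,
        1.27862943e+00, -1.50019118e-01]), 'dq': array([-1.19417491e-05, -1.89694858e-03, -4.60540705e-03, -1.06692423e-03,
       -3.59083971e-04,  1.78714423e-03]), 'joint_efforts': array([ 4.60110659e-04, -4.07294941e+01, -2.93699402e+01, -1.62836927e-04,
        3.41063678e-03,  1.13677669e-05]), 'eef_pos': array([0.22719942, 0.63496362, 0.23003399]), 'tcp_rot': array([ 0.12019812,  0.69693269, -0.12169343,  0.69643948]), 'contact_force': array([ 0.64365825, -0.24609442,  0.2424301 ]), 'wrist_torque': array([-0.03787264,  0.06248729,  0.00784731]), 'opening': 1.0002760650950497} 0.0187
```

```bash
ls pics; python3 -c "
import cv2
a=cv2.imread('pics/top0.png');cv2.imwrite('pics/top0b.png',cv2.resize(a,(800,600)))"
```

```text
scene0.png
top0.png
```

View pics/top0b.png

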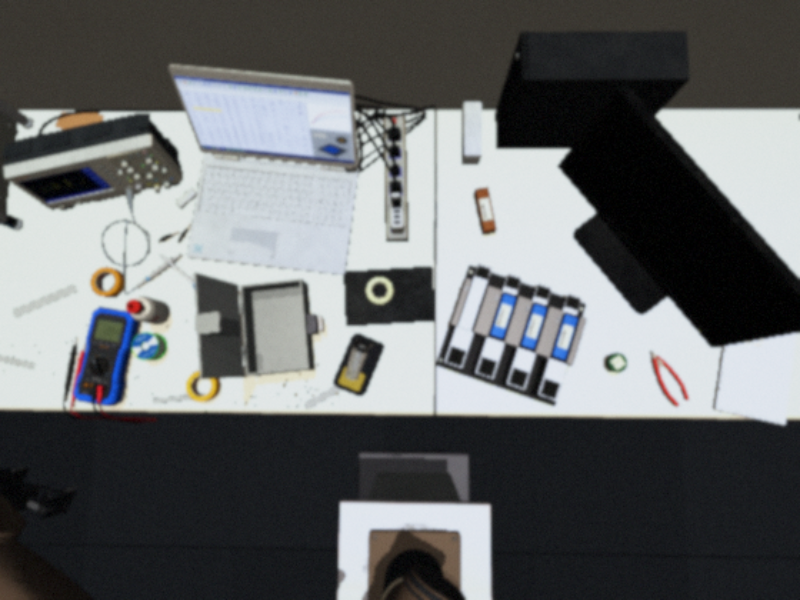

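View pics/scene0.png

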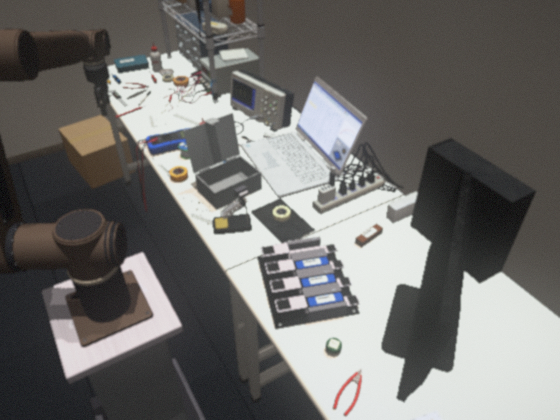

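Top view: the dock is at about (515,335), with blue sticks in rests 1, 2 and 3 at (502,315), (535,325) and (567,332). Rest 0 is empty. The brown stick at (485,210) on the desk is the lookalike and isn't wanted. The box is at (280,327) with its lid open to the left.

```bash
python3 - <<'E'
from h import *
a=cv2.imread('pics/top0.png')
d=cv2.resize(a[180:290,300:420],None,fx=5,fy=5,interpolation=cv2.INTER_CUBIC)
b=cv2.resize(a[180:280,125:245],None,fx=5,fy=5,interpolation=cv2.INTER_CUBIC)
cv2.imwrite('pics/dockc.png',d);cv2.imwrite('pics/boxc.png',b)
E
```

```text
(no output)
```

View pics/dockc.png

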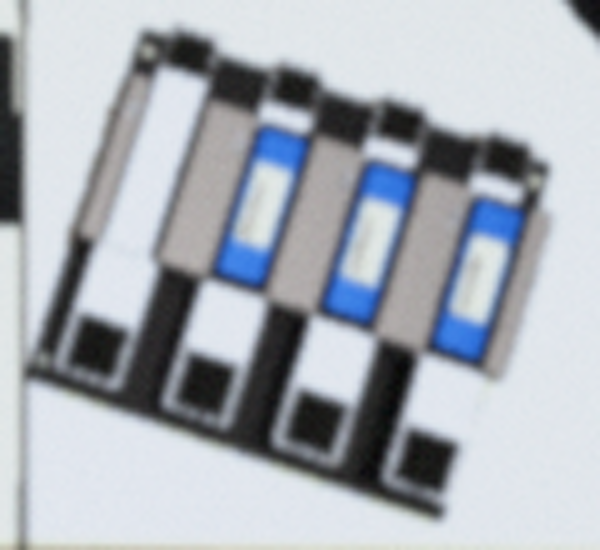

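View pics/boxc.png

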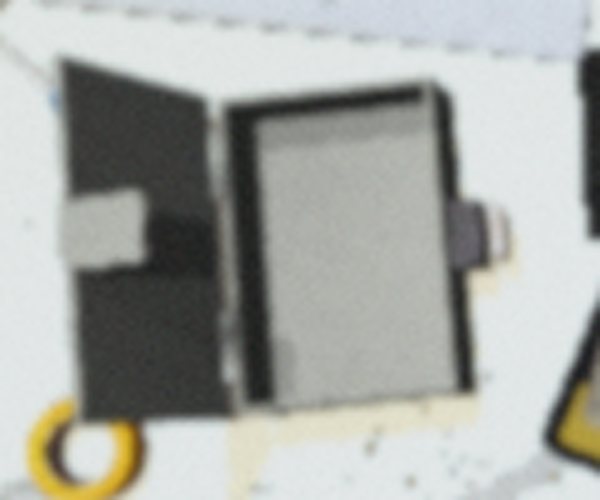

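```bash
python3 - <<'E'
from h import *
c=shot('top')
def P(u,v,z,o): return onz(c,o[0]+(u+.5)/5-.5,o[1]+(v+.5)/5-.5,z)
D=(300,180);B=(125,180)
tab=[P(*p,.057,D) for p in((99,348),(205,384),(315,420),(424,460))]
tail=[P(*p,.025,D) for p in((190,50),(295,87),(400,122),(505,157))]
st=[P(*p,.05,D) for p in((262,205),(371,243),(480,280))]
ys=[.102,.034,-.034,-.102]
loc=[(-.062,y) for y in ys]+[(.134,y) for y in ys]+[(.054,y) for y in ys[1:]]
w=np.array([p[:2] for p in tab+tail+st]); l=np.array(loc)
lm,wm=l.mean(0),w.mean(0)
H=(l-lm).T@(w-wm);a=np.arctan2(H[0,1]-H[1,0],H[0,0]+H[1,1])
Rm=np.array([[np.cos(a),-np.sin(a)],[np.sin(a),np.cos(a)]])
o=wm-Rm@lm; print('dock',o,a,np.degrees(a)); print(((w-(l@Rm.T+o))*1000).round(1))
for p in((235,413),(222,103),(435,85),(460,392)): print('box',P(*p,.075,B))
print('catch',P(470,235,.06,B))
cv2
for n,uv,z in(('tape_wide',(203,386),.029),('jar',(616,362),.029),('tape',(380,291),.019)): print(n,onz(c,uv[0]*.7,uv[1]*.7,z))
E
```

```text
dock [ 0.48572815 -0.20121212] -0.324632220070781 -18.600056104017888
[[-0.2 -1.7]
 [ 0.8 -0. ]
 [ 2.  -0.3]
 [ 1.   0.5]
 [ 1.2  0.8]
 [-0.1  0.2]
 [-0.   0.2]
 [ 0.2  0.6]
 [-1.1  0.4]
 [-1.9 -0.2]
 [-1.9 -0.4]]
box [0.41631462 0.35030703 0.075     ]
box [0.60137034 0.36715155 0.075     ]
box [0.61324578 0.23850776 0.075     ]
box [0.42997271 0.21744649 0.075     ]
catch [0.52413578 0.21714061 0.06      ]
tape_wide [0.39092959 0.45367881 0.029     ]
jar [ 0.45090266 -0.42691239  0.029     ]
tape [0.60114251 0.07732022 0.019     ]
```

```bash
cat >> h.py <<'E'
O=np.array([.4857,-.2012]);A=-.3246
def rot(a): return np.array([[np.cos(a),-np.sin(a)],[np.sin(a),np.cos(a)]])
def dock(x,y): return O+rot(A)@[x,y]
def info():
    s=readout.get_state();r=R.from_quat(s['tcp_rot']).as_matrix()
    print('t',round(s['time'],2),'tcp',s['eef_pos'].round(4),'yawY',round(np.degrees(np.arctan2(r[1,1],r[0,1])),1),'down',r[:,0].round(3),'q',s['qpos'].round(2),'F',s['contact_force'].round(1),'op',round(s['opening'],3));return s,r
def plan(*pts,yaw=None):
    """tool-axis shifts in cm (after turning so tool y has yaw deg) through the points"""
    s,r=info();p=s['eef_pos']
    if yaw is not None:
        y0=np.degrees(np.arctan2(r[1,1],r[0,1]));t=yaw-y0
        t=(t+180)%360-180
        print('turn about world z %.1f -> tool x %.1f (now other way %.1f)'%(t,t*np.sign(r[2,0]),(t-180*np.sign(t))*np.sign(r[2,0])))
        r=R.from_euler('z',t,degrees=True).as_matrix()@r
    for q in pts:
        print(np.round(q,4),'shift cm',(r.T@(np.array(q)-p)*100).round(2));p=np.array(q)
E
python3 - <<'E'
from h import *
t=dock(-.070,-.102)
print(dock(-.062,-.102))
plan([.3,.55,.33],[*dock(-.064,-.102),.33],yaw=np.degrees(A)+90)
E
```

```text
[ 0.39440691 -0.27809975]
t 0.15 tcp [0.2273 0.6351 0.2302] yawY 70.3 down [-0.001 -0.002 -1.   ] q [ 1.08  0.29  1.58 -0.    1.28 -0.15] F [-0.6 -0.5 -0.2] op 1.001
turn about world z 1.1 -> tool x -1.1 (now other way 178.9)
[0.3  0.55 0.33] shift cm [-9.97 -5.76  9.6 ]
[ 0.3925 -0.2775  0.33  ] shift cm [  0.13 -75.47  35.16]
```

>>> drive_tool --pt "-5 0 0 -1.1 0" --pt "-5 0 0 0 0" --pt "0 -1.94 4.5 0 0" --pt "0 -1.94 4.5 0 0" --pt "0 -1.94 4.5 0 0" --pt "0 -1.94 4.5 0 0" --pt "0 -1.94 4.5 0 0" --pt "0 -1.94 4.5 0 0" --pt "0 -1.94 4.5 0 0" --pt "0 -1.0 2 0 0"

```text
time: 1.15
eef_pos: [0.5011, 0.3874, 0.3307]
tcp_rot: [0.115, 0.698, -0.116, 0.698]
contact_force: [0.4, -0.4, -0.1]
opening: 0.006
```

>>> drive_tool --pt "0 -4.8 0.6 0 0" --pt "0 -4.8 0.6 0 0" --pt "0 -4.8 0.6 0 0" --pt "0 -4.8 0.6 0 0" --pt "0 -4.8 0.6 0 0" --pt "0 -4.8 0.6 0 0" --pt "0 -4.8 0.6 0 0" --pt "0 -4.8 0.6 0 0" --pt "0 -4.8 0.6 0 0" --pt "0 -4.8 0.6 0 0"

```text
time: 2.15
eef_pos: [0.4013, -0.0851, 0.3312]
tcp_rot: [0.114, 0.698, -0.114, 0.698]
contact_force: [0.4, 0.1, -0.2]
opening: -0.001
```

```bash
python3 - <<'E'
from h import *
p=dock(-.062,-.102);q=dock(-.070,-.102)
plan([*p,.33],[*p,.10],[*p,.065],[*q,.015],yaw=np.degrees(A)+90)
E
```

```text
t 2.15 tcp [ 0.4013 -0.0851  0.3312] yawY 71.4 down [ 0.001 -0.    -1.   ] q [-0.46 -0.4   2.05  0.    1.49 -1.7 ] F [ 0.4  0.1 -0.2] op -0.001
turn about world z -0.0 -> tool x 0.0 (now other way -180.0)
[ 0.3944 -0.2781  0.33  ] shift cm [  0.13 -18.51   5.5 ]
[ 0.3944 -0.2781  0.1   ] shift cm [ 2.3e+01  0.0e+00 -1.0e-02]
[ 0.3944 -0.2781  0.065 ] shift cm [ 3.5  0.  -0. ]
[ 0.3868 -0.2755  0.015 ] shift cm [ 5.   0.  -0.8]
```

>>> drive_tool --pt "0 -4.6 1.4 0 0" --pt "0 -4.6 1.4 0 0" --pt "0 -4.6 1.4 0 0" --pt "0 -4.7 1.3 0 0" --pt "4.6 0 0 0 0" --pt "4.6 0 0 0 0" --pt "4.6 0 0 0 0" --pt "4.6 0 0 0 0" --pt "4.6 0 0 0 0" --pt "0 0 0 0 0"

```text
time: 3.15
eef_pos: [0.3912, -0.2721, 0.0943]
tcp_rot: [0.118, 0.702, -0.111, 0.693]
contact_force: [-0.8, 0.7, 0.3]
opening: 0.002
```

```bash
python3 - <<'E'
from h import *
c=shot('wrist','w1.png');c['fish']=1
print(c['vertical_fov'],c['cx'],c['cy'],c['eye'])
for p in((-.062,-.102),(.054,-.102)):print(proj(c,[*dock(*p),.055]))
print(proj(c,[*readout.get_state()['eef_pos'][:2],.057]))
p=dock(-.062,-.102);q=dock(-.070,-.102)
plan([*p,.065],[*q,.015])
E
```

```text
65.70646984690485 278.7392145614355 208.80509011064146 [ 0.33084398 -0.25286258  0.2381772 ]
(np.float64(270.2834565098922), np.float64(245.03812614504716))
(np.float64(271.9112207661972), np.float64(385.3794057398693))
(np.float64(275.6377575604591), np.float64(242.76334494670115))
t 3.2 tcp [ 0.3934 -0.2744  0.0983] yawY 71.4 down [-0.006  0.006 -1.   ] q [-0.82  0.02  2.15 -0.    0.99 -2.07] F [ 0.3 -0.4  0.9] op -0.002
[ 0.3944 -0.2781  0.065 ] shift cm [ 3.33 -0.34  0.24]
[ 0.3868 -0.2755  0.015 ] shift cm [ 5.01 -0.02 -0.76]
```

View pics/w1.png

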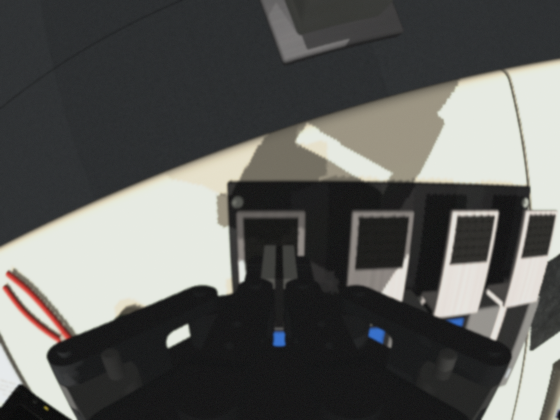

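The wrist view shows tab 3's pad at (271,240), where the fit predicted it, so I'll press.

>>> drive_tool --pt "1.6 -0.3 0.2 0 0" --pt "1.7 0 0 0 0" --pt "1 0 0 0 0" --pt "1 0 -0.1 0 0" --pt "1 0 -0.2 0 0" --pt "1 0 -0.2 0 0" --pt "1 0 -0.3 0 0" --pt "0.3 0 0 0 0" --pt "0 0 0 0 0" --pt "0 0 0 0 0"

```text
time: 4.2
eef_pos: [0.389, -0.2787, 0.023]
tcp_rot: [0.114, 0.7, -0.113, 0.696]
contact_force: [-19.4, 13.2, 45.2]
opening: 0.0
```

```bash
python3 - <<'E'
from h import *
info()
E
```

```text
t 4.2 tcp [ 0.389  -0.2787  0.023 ] yawY 71.6 down [-0.005  0.002 -1.   ] q [-0.83  0.15  2.18 -0.    0.82 -2.08] F [-19.4  13.2  45.2] op 0.0
```

>>> drive_tool --pt "-2 0 0 0 0" --pt "-3 0 0 0 0" --pt "-4 0 0 0 0" --pt "-4 0 0 0 0" --pt "0 0 0 0 0" --pt "0 0 0 0 0"

```text
time: 4.8
eef_pos: [0.3898, -0.2785, 0.148]
tcp_rot: [0.113, 0.696, -0.115, 0.699]
contact_force: [0.1, -0.9, -1.1]
opening: -0.001
```

```bash
python3 - <<'E'
from h import *
c=shot('scene');a=cv2.cvtColor(c['frame'],cv2.COLOR_RGB2BGR)[220:350,230:390]
cv2.imwrite('pics/s1.png',cv2.resize(a,None,fx=4,fy=4,interpolation=2))
g=dock(.063,-.102); 
plan([*g,.17],[*g,.061],yaw=np.degrees(A)+90)
E
```

```text
t 4.85 tcp [ 0.3889 -0.2775  0.1461] yawY 71.4 down [ 0.001 -0.001 -1.   ] q [-0.83 -0.07  2.13 -0.    1.08 -2.08] F [0.  0.2 0. ] op 0.002
turn about world z -0.0 -> tool x 0.0 (now other way -180.0)
[ 0.5129 -0.318   0.17  ] shift cm [-2.37  0.12 13.04]
[ 0.5129 -0.318   0.061 ] shift cm [ 1.09e+01  1.00e-02 -1.00e-02]
```

View pics/s1.png

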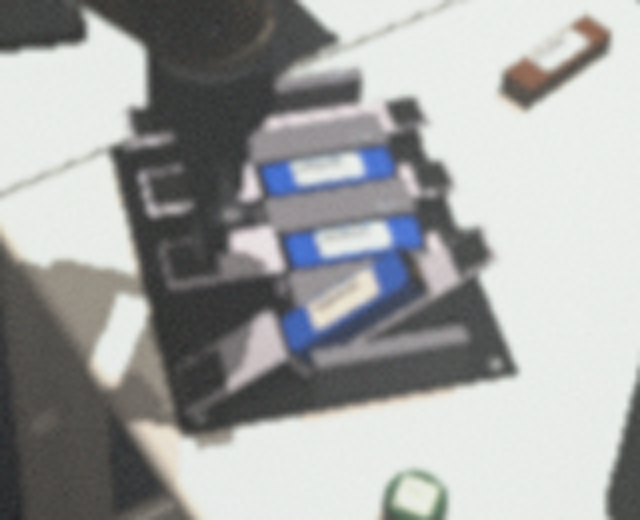

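Stick 3's rest is tipped and stays there. The stick stands proud at about (350,300) in the crop.

>>> drive_tool --pt "-1.2 0 4.3 0 0.7" --pt "-1.2 0.1 4.3 0 0.7" --pt "0 0 4.4 0 0.7" --pt "3 0 0 0 0.7" --pt "3 0 0 0 0.7" --pt "2 0 0 0 0.7" --pt "1.5 0 0 0 0.7" --pt "1.4 0 0 0 0.7" --pt "0 0 0 0 0.7" --pt "0 0 0 0 0.7"

```text
time: 5.85
eef_pos: [0.5124, -0.3181, 0.0605]
tcp_rot: [0.114, 0.698, -0.114, 0.698]
contact_force: [0.1, -0.1, 1.1]
opening: 0.701
```

```bash
python3 - <<'E'
from h import *
g=dock(.063,-.102); 
plan([*g,.061],yaw=np.degrees(A)+90)
E
```

```text
t 5.85 tcp [ 0.5124 -0.3181  0.0605] yawY 71.4 down [ 0. -0. -1.] q [-0.72  0.32  1.87 -0.    0.95 -1.97] F [ 0.1 -0.1  1.1] op 0.701
turn about world z 0.0 -> tool x -0.0 (now other way 180.0)
[ 0.5129 -0.318   0.061 ] shift cm [-0.05  0.03  0.04]
```

>>> drive_tool --pt "0 0 0 0 0" --pt "0 0 0 0 0" --pt "0 0 0 0 0" --pt "0 0 0 0 0" --pt "0 0 0 0 0" --pt "0 0 0 0 0" --force 45

```text
time: 6.45
eef_pos: [0.5137, -0.318, 0.0616]
tcp_rot: [0.114, 0.697, -0.114, 0.699]
contact_force: [3.8, 4.4, 5.2]
opening: 0.354
```

>>> drive_tool --pt "-1 0 0 0 0" --pt "-2 0 0 0 0" --pt "-3 0 0 0 0" --pt "-3 0 0 0 0" --pt "-3 0 0 0 0" --pt "-3 0 0 0 0" --pt "-2 0 0 0 0" --pt "0 0 0 0 0" --force 60

```text
time: 7.25
eef_pos: [0.513, -0.3197, 0.2337]
tcp_rot: [0.113, 0.696, -0.116, 0.699]
contact_force: [0.3, -0.0, -1.1]
opening: 0.34
```

```bash
python3 - <<'E'
from h import *
c=shot('scene');t=shot('top')
a=cv2.cvtColor(c['frame'],cv2.COLOR_RGB2BGR)[120:350,150:390]
b=cv2.cvtColor(t['frame'],cv2.COLOR_RGB2BGR)[150:290,120:420]
cv2.imwrite('pics/m2.png',np.hstack([cv2.resize(a,(400,383)),cv2.resize(b,(400,383))]))
cv2.imwrite('pics/top2.png',cv2.cvtColor(t['frame'],cv2.COLOR_RGB2BGR))
info()
E
```

```text
t 7.35 tcp [ 0.5115 -0.3181  0.2292] yawY 71.4 down [-0.002 -0.    -1.   ] q [-0.72  0.13  1.76 -0.    1.25 -1.97] F [ 0.1  0.1 -1.8] op 0.339
```

View pics/m2.png

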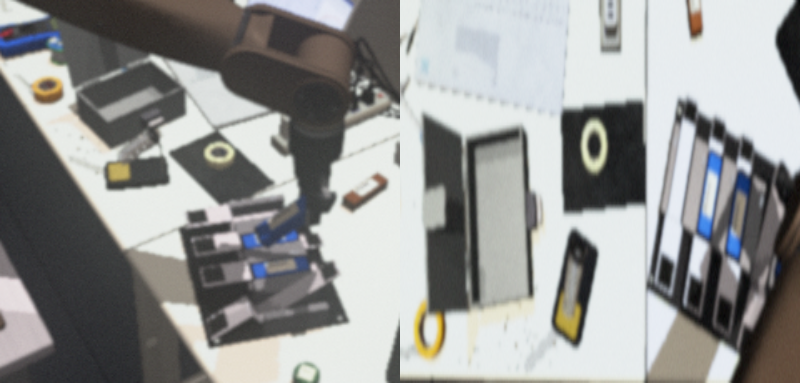

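>>> drive_tool --pt "0 0 0 8.24 0" --pt "0 0 0 8.24 0" --pt "0 0 0 8.24 0" --pt "0 0 0 8.24 0" --pt "0 0 0 8.24 0" --pt "0 0 0 8.24 0" --pt "0 0 0 8.24 0" --pt "0 0 0 8.24 0" --pt "0 0 0 0 0"

```text
time: 8.25
eef_pos: [0.5111, -0.3173, 0.2272]
tcp_rot: [0.475, 0.525, -0.476, 0.522]
contact_force: [1.0, -0.0, -1.2]
opening: 0.341
```

```bash
cat >> h.py <<'E'
BO=np.array([.5152,.2934]);BA=np.radians(5.6)
def box(x,y): return BO+rot(BA)@[x,y]
E
python3 - <<'E'
from h import *
g=box(0,-.010); 
plan([*g,.2],[*g,.043],yaw=np.degrees(BA))
E
```

```text
t 8.25 tcp [ 0.5111 -0.3173  0.2272] yawY 5.5 down [-0.004  0.003 -1.   ] q [-0.72  0.13  1.76 -0.    1.25 -0.82] F [ 1.  -0.  -1.2] op 0.341
turn about world z 0.1 -> tool x -0.1 (now other way 179.9)
[0.5162 0.2834 0.2   ] shift cm [  2.88   6.38 -59.73]
[0.5162 0.2834 0.043 ] shift cm [15.7   0.06  0.05]
```

>>> drive_tool --pt "0 0.45 -4.27 0 0" --pt "0 0.45 -4.27 0 0" --pt "0 0.45 -4.27 0 0" --pt "0 0.45 -4.27 0 0" --pt "0 0.45 -4.27 0 0" --pt "0 0.45 -4.27 0 0" --pt "0 0.45 -4.27 0 0" --pt "0 0.45 -4.27 0 0" --pt "0 0.45 -4.27 0 0" --pt "0 0.45 -4.27 0 0"

```text
time: 9.25
eef_pos: [0.5152, 0.1129, 0.2287]
tcp_rot: [0.474, 0.525, -0.475, 0.524]
contact_force: [0.5, -0.6, -0.9]
opening: 0.343
```

>>> drive_tool --pt "0 0.45 -4.27 0 0" --pt "0 0.45 -4.27 0 0" --pt "0.5 0.45 -4.27 0 0" --pt "0.5 0.45 -4.27 0 0" --pt "0 0 0 0 0" --pt "0 0 0 0 0"

```text
time: 9.85
eef_pos: [0.5168, 0.2835, 0.2183]
tcp_rot: [0.473, 0.525, -0.476, 0.524]
contact_force: [-0.1, -0.3, -0.2]
opening: 0.344
```

```bash
python3 - <<'E'
from h import *
c=shot('wrist');c['fish']=1
a=cv2.cvtColor(c['frame'],cv2.COLOR_RGB2BGR)
for x in(-.095,.095):
  for y in(-.065,.065):
    u,v=proj(c,[*box(x,y),.075]);cv2.circle(a,(int(u),int(v)),3,(0,0,255),1);print(x,y,u,v)
cv2.imwrite('pics/w3.png',a)
g=box(0,-.010); 
plan([*g,.1],[*g,.043],yaw=np.degrees(BA))
E
```

```text
-0.095 -0.065 182.0307517635593 251.3083758868635
-0.095 0.065 173.78405450652883 115.62193949387492
0.095 -0.065 375.7620774056448 252.31260931620295
0.095 0.065 385.1505188470903 116.46780753976155
t 9.9 tcp [0.5172 0.2826 0.2188] yawY 5.6 down [-0.002 -0.002 -1.   ] q [ 0.33  0.11  1.8  -0.    1.23  0.23] F [-0.7 -0.4 -0. ] op 0.337
turn about world z -0.0 -> tool x 0.0 (now other way -180.0)
[0.5162 0.2834 0.1   ] shift cm [11.88 -0.07 -0.11]
[0.5162 0.2834 0.043 ] shift cm [ 5.7   0.01 -0.01]
```

View pics/w3.png

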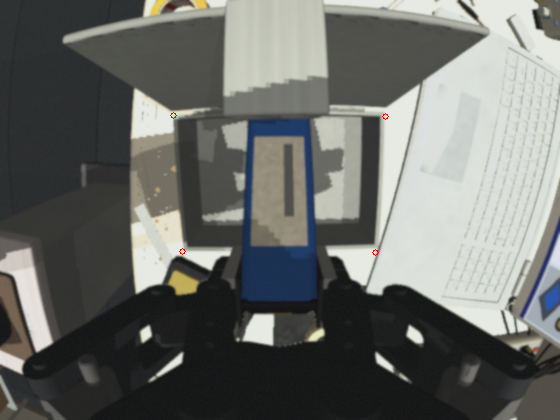

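The box's rim matches the prediction within about 3 mm. The stick is held over the middle of it, front end toward the hinge.

>>> drive_tool --pt "4.5 0 -0.2 0 0" --pt "4 0 -0.1 0 0" --pt "3 0 0 0 0" --pt "2.5 0 0 0 0" --pt "2 0 0 0 0" --pt "1 0 0 0 0" --pt "0.4 0 0 0 0" --pt "0 0 0 0 0" --pt "0 0 0 0 0"

```text
time: 10.8
eef_pos: [0.5192, 0.278, 0.0467]
tcp_rot: [0.471, 0.521, -0.478, 0.527]
contact_force: [1.9, -21.3, 5.1]
opening: 0.34
```

>>> drive_tool --pt "0 0 0 0 0.42" --pt "0 0 0 0 0.46" --pt "0 0 0 0 0.48" --pt "-1 0 0 0 0.48" --pt "-2 0 0 0 0.48" --pt "-4 0 0 0 0.48" --pt "-5 0 0 0 0.48" --pt "-5 0 0 0 0.48" --pt "0 0 0 0 0.48"

```text
time: 11.7
eef_pos: [0.5219, 0.2883, 0.2273]
tcp_rot: [0.481, 0.521, -0.469, 0.527]
contact_force: [1.1, -0.4, 0.8]
opening: 0.479
```

```bash
python3 - <<'E'
from h import *
c=shot('wrist');c['fish']=1
a=cv2.cvtColor(c['frame'],cv2.COLOR_RGB2BGR)
cv2.imwrite('pics/w4.png',a)
g=dock(.110,-.102)
plan([*g,.2],[*g,.12],yaw=np.degrees(A)+90)
E
```

```text
t 11.75 tcp [0.5201 0.2876 0.223 ] yawY 5.5 down [ 0.011  0.004 -1.   ] q [0.33 0.11 1.8  0.   1.22 0.24] F [-0.2  0.  -1.1] op 0.477
turn about world z 65.9 -> tool x -65.9 (now other way 114.1)
[ 0.5574 -0.333   0.2   ] shift cm [  1.58 -57.65  23.33]
[ 0.5574 -0.333   0.12  ] shift cm [ 8.   -0.09  0.02]
```

View pics/w4.png

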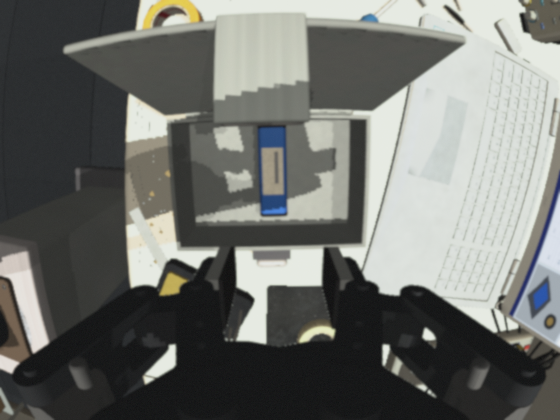

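Stick 3 lies flat in the middle of the box, at (272,170). Next I'll press rest 3 flat by its tail.

>>> drive_tool --pt "0 0 0 -8.24 0" --pt "0 0 0 -8.24 0" --pt "0 0 0 -8.24 0" --pt "0 0 0 -8.24 0" --pt "0 0 0 -8.24 0" --pt "0 0 0 -8.24 0" --pt "0 0 0 -8.24 0" --pt "0 0 0 -8.24 0" --pt "0 -4.43 1.79 0 0" --pt "0 -4.43 1.79 0 0"

```text
time: 12.75
eef_pos: [0.522, 0.1908, 0.2148]
tcp_rot: [0.112, 0.699, -0.113, 0.697]
contact_force: [1.1, -1.0, 0.2]
opening: 0.001
```

>>> drive_tool --pt "0 -4.43 1.79 0 0" --pt "0 -4.43 1.79 0 0" --pt "0 -4.43 1.79 0 0" --pt "0 -4.43 1.79 0 0" --pt "0 -4.43 1.79 0 0" --pt "0 -4.43 1.79 0 0" --pt "0 -4.43 1.79 0 0" --pt "0 -4.43 1.79 0 0" --pt "0 -4.43 1.79 0 0" --pt "0 -4.43 1.79 0 0"

```text
time: 13.75
eef_pos: [0.5509, -0.2873, 0.2148]
tcp_rot: [0.115, 0.699, -0.114, 0.697]
contact_force: [0.2, 0.6, 0.7]
opening: 0.002
```

>>> drive_tool --pt "0 -4.4 1.8 0 0" --pt "3 0 0 0 0" --pt "3 0 0 0 0" --pt "2 0 0 0 0" --pt "0 0 0 0 0" --pt "0 0 0 0 0"

```text
time: 14.35
eef_pos: [0.5543, -0.333, 0.1354]
tcp_rot: [0.114, 0.699, -0.114, 0.697]
contact_force: [0.8, -0.5, -0.0]
opening: -0.005
```

```bash
python3 - <<'E'
from h import *
f=lambda x,z:[*dock(x,-.102),z]
plan(f(.11,.115),f(.134,.033),f(.134,.025),yaw=np.degrees(A)+90)
E
```

```text
t 14.35 tcp [ 0.5543 -0.333   0.1354] yawY 71.4 down [-0.002  0.001 -1.   ] q [-0.7   0.32  1.72  0.    1.1  -1.94] F [ 0.8 -0.5 -0. ] op -0.005
turn about world z -0.0 -> tool x 0.0 (now other way -180.0)
[ 0.5574 -0.333   0.115 ] shift cm [2.04 0.1  0.3 ]
[ 0.5802 -0.3406  0.033 ] shift cm [ 8.2  -0.01  2.42]
[ 0.5802 -0.3406  0.025 ] shift cm [ 0.8 -0.   0. ]
```

>>> drive_tool --pt "2 0.1 0.3 0 0" --pt "1.4 0 0.6 0 0" --pt "1.4 0 0.6 0 0" --pt "1.4 0 0.5 0 0" --pt "1.4 0 0.4 0 0" --pt "1.4 0 0.2 0 0" --pt "1.2 0 0.1 0 0" --pt "0.7 0 0 0 0" --pt "0 0 0 0 0"

```text
time: 15.25
eef_pos: [0.5791, -0.3403, 0.025]
tcp_rot: [0.115, 0.699, -0.113, 0.696]
contact_force: [0.6, 1.4, 0.6]
opening: -0.0
```

```bash
python3 - <<'E'
from h import *
info()
E
```

```text
t 15.25 tcp [ 0.5791 -0.3403  0.025 ] yawY 71.4 down [-0.004  0.003 -1.   ] q [-0.68  0.51  1.69 -0.    0.95 -1.93] F [0.6 1.4 0.6] op -0.0
```

>>> drive_tool --pt "0.3 0 0 0 0" --pt "0.3 0 0 0 0" --pt "0.1 0 0 0 0"

```text
time: 15.55
eef_pos: [0.5802, -0.3412, 0.0234]
tcp_rot: [0.114, 0.699, -0.114, 0.697]
contact_force: [-6.6, 4.3, 17.4]
opening: 0.002
```

```bash
python3 - <<'E'
from h import *
s,_=info()
c=shot('scene');a=cv2.cvtColor(c['frame'],cv2.COLOR_RGB2BGR)[220:350,230:390]
cv2.imwrite('pics/s5.png',cv2.resize(a,None,fx=4,fy=4,interpolation=2))
p=dock(-.066,-.034);x,y,_=s['eef_pos']
plan([x,y,.145],[*p,.145],[*p,.065])
E
```

```text
t 15.55 tcp [ 0.5802 -0.3412  0.0234] yawY 71.4 down [-0.003  0.001 -1.   ] q [-0.68  0.51  1.69 -0.    0.94 -1.93] F [-6.6  4.3 17.4] op 0.002
t 15.6 tcp [ 0.5802 -0.3412  0.0235] yawY 71.4 down [-0.003  0.001 -1.   ] q [-0.68  0.51  1.69 -0.    0.94 -1.93] F [-6.3  4.3 13.3] op -0.004
[ 0.5802 -0.3412  0.145 ] shift cm [-12.15   0.    -0.04]
[ 0.4123 -0.2124  0.145 ] shift cm [  0.06   6.87 -20.02]
[ 0.4123 -0.2124  0.065 ] shift cm [ 8.   -0.    0.02]
```

View pics/s5.png

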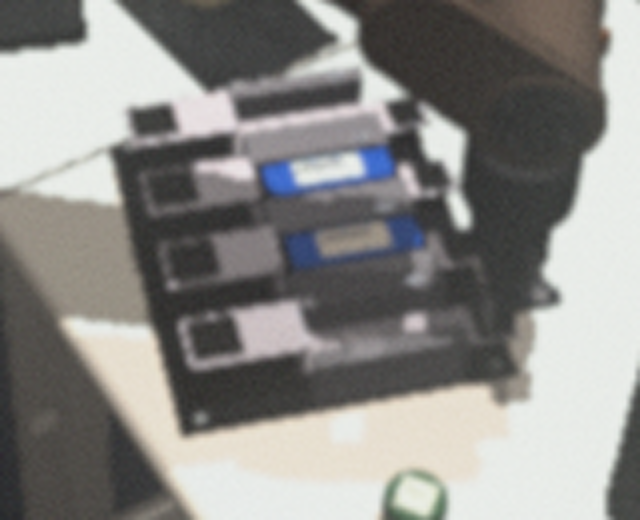

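Rest 3 is flat again and its slot is empty. Next is tab 2.

>>> drive_tool --pt "-4 0 0 0 0" --pt "-5 0 0 0 0" --pt "-3.2 0 0 0 0" --pt "0 1.6 -4.5 0 0" --pt "0 1.6 -4.5 0 0" --pt "0 1.6 -4.5 0 0" --pt "0 1.6 -4.5 0 0" --pt "0 0.5 -1.6 0 0" --pt "0 0 0 0 0" --pt "0 0 0 0 0"

```text
time: 16.6
eef_pos: [0.4173, -0.2139, 0.1432]
tcp_rot: [0.114, 0.697, -0.115, 0.699]
contact_force: [0.6, -0.5, -0.4]
opening: -0.0
```

```bash
python3 - <<'E'
from h import *
p=dock(-.063,-.034)
plan([*p,.065],[*dock(-.070,-.034),.016],yaw=np.degrees(A)+90)
E
```

```text
t 16.6 tcp [ 0.4173 -0.2139  0.1432] yawY 71.4 down [ 0.002 -0.001 -1.   ] q [-0.69 -0.08  2.15 -0.    1.08 -1.94] F [ 0.6 -0.5 -0.4] op -0.0
turn about world z 0.0 -> tool x -0.0 (now other way 180.0)
[ 0.4151 -0.2133  0.065 ] shift cm [ 7.82 -0.01 -0.24]
[ 0.4085 -0.2111  0.016 ] shift cm [ 4.9   0.   -0.71]
```

>>> drive_tool --pt "4 0 -0.2 0 0" --pt "3 0 0 0 0" --pt "1.3 0 0 0 0" --pt "1 0 -0.1 0 0" --pt "1 0 -0.2 0 0" --pt "1 0 -0.2 0 0" --pt "1 0 -0.2 0 0" --pt "0.4 0 0 0 0" --pt "0 0 0 0 0"

```text
time: 17.5
eef_pos: [0.4085, -0.211, 0.0209]
tcp_rot: [0.115, 0.701, -0.112, 0.695]
contact_force: [-19.3, 12.1, 43.3]
opening: 0.002
```

>>> drive_tool --pt "-2 0 0 0 0" --pt "-3 0 0 0 0" --pt "-5 0 0 0 0.5" --pt "-4 0 0 0 0.7" --pt "0 0 0 0 0.7" --pt "0 0 0 0 0.7"

```text
time: 18.1
eef_pos: [0.4098, -0.2118, 0.1575]
tcp_rot: [0.113, 0.696, -0.115, 0.699]
contact_force: [0.1, 0.7, -1.2]
opening: 0.684
```

```bash
python3 - <<'E'
from h import *
c=shot('scene','s6.png')
# lowest blue extents: is stick2 tipped?
g=dock(.063,-.034)
plan([*g,.17],[*g,.061],yaw=np.degrees(A)+90)
E
```

```text
t 18.15 tcp [ 0.4087 -0.2109  0.1556] yawY 71.4 down [ 0.001 -0.001 -1.   ] q [-0.7  -0.12  2.16 -0.    1.11 -1.94] F [-0.5  0.2 -1.1] op 0.702
turn about world z 0.0 -> tool x -0.0 (now other way 180.0)
[ 0.5346 -0.2535  0.17  ] shift cm [-1.43 -0.02 13.29]
[ 0.5346 -0.2535  0.061 ] shift cm [ 1.09e+01  0.00e+00 -1.00e-02]
```

>>> drive_tool --pt "-1.4 0 4.4 0 0.7" --pt "0 0 4.4 0 0.7" --pt "0 0 4.5 0 0.7" --pt "3 0 0 0 0.7" --pt "3 0 0 0 0.7" --pt "2 0 0 0 0.7" --pt "1.5 0 0 0 0.7" --pt "1.4 0 0 0 0.7" --pt "0 0 0 0 0.7" --pt "0 0 0 0 0.7"

```text
time: 19.15
eef_pos: [0.5345, -0.2531, 0.0604]
tcp_rot: [0.114, 0.698, -0.114, 0.698]
contact_force: [-0.4, -1.6, 0.6]
opening: 0.7
```

>>> drive_tool --pt "0 0 0 0 0" --pt "0 0 0 0 0" --pt "0 0 0 0 0" --pt "0 0 0 0 0" --pt "0 0 0 0 0" --pt "0 0 0 0 0" --force 60

```text
time: 19.75
eef_pos: [0.5356, -0.2535, 0.0616]
tcp_rot: [0.114, 0.697, -0.115, 0.699]
contact_force: [2.8, 0.4, 4.7]
opening: 0.346
```

>>> drive_tool --pt "-1 0 0 0 0" --pt "-2 0 0 0 0" --pt "-3 0 0 0 0" --pt "-3 0 0 0 0" --pt "-3 0 0 0 0" --pt "-3 0 0 0 0" --pt "-2 0 0 0 0" --pt "0 0 0 0 0" --pt "0 0 0 0 0"

```text
time: 20.65
eef_pos: [0.5335, -0.2526, 0.2289]
tcp_rot: [0.114, 0.699, -0.114, 0.697]
contact_force: [-0.0, 0.6, -0.2]
opening: 0.341
```

```bash
python3 - <<'E'
from h import *
info()
t=shot('top','top7.png')
a=cv2.imread('pics/top2.png')[180:275,125:235].astype(int);b=cv2.imread('pics/top7.png')[180:275,125:235].astype(int)
print('box diff',abs(a-b).mean(), abs(a-b).mean(2)[30:90,0:20].mean(), (abs(a-b).mean(2)>40).sum())
E
```

```text
t 20.65 tcp [ 0.5335 -0.2526  0.2289] yawY 71.4 down [-0.002  0.001 -1.   ] q [-0.61  0.1   1.79 -0.    1.25 -1.86] F [-0.   0.6 -0.2] op 0.341
box diff 6.592854864433812 5.306111111111112 370
```

>>> drive_tool --pt "0 0 0 8.24 0" --pt "0 0 0 8.24 0" --pt "0 0 0 8.24 0" --pt "0 0 0 8.24 0" --pt "0 0 0 8.24 0" --pt "0 0 0 8.24 0" --pt "0 0 0 8.24 0" --pt "0 0 0 8.24 0" --pt "0 0 0 0 0"

```text
time: 21.6
eef_pos: [0.5332, -0.2523, 0.2275]
tcp_rot: [0.475, 0.525, -0.476, 0.522]
contact_force: [0.3, -0.5, -1.0]
opening: 0.343
```

```bash
python3 - <<'E'
from h import *
g=box(.050,-.019); 
plan([*g,.215],[*g,.043],yaw=np.degrees(BA))
E
```

```text
t 21.6 tcp [ 0.5332 -0.2523  0.2275] yawY 5.5 down [-0.004  0.003 -1.   ] q [-0.61  0.11  1.79 -0.    1.25 -0.71] F [ 0.3 -0.5 -1. ] op 0.343
turn about world z 0.1 -> tool x -0.1 (now other way 179.9)
[0.5668 0.2794 0.215 ] shift cm [  1.37   8.54 -52.58]
[0.5668 0.2794 0.043 ] shift cm [17.2   0.07  0.05]
```

>>> drive_tool --pt "0 0.71 -4.38 0 0" --pt "0 0.71 -4.38 0 0" --pt "0 0.71 -4.38 0 0" --pt "0 0.71 -4.38 0 0" --pt "0 0.71 -4.38 0 0" --pt "0 0.71 -4.38 0 0" --pt "0 0.71 -4.38 0 0" --pt "0 0.71 -4.38 0 0" --pt "0 0.71 -4.38 0 0" --pt "0 0.71 -4.38 0 0"

```text
time: 22.6
eef_pos: [0.5622, 0.1915, 0.2286]
tcp_rot: [0.474, 0.525, -0.475, 0.524]
contact_force: [-0.1, -1.1, -1.0]
opening: 0.343
```

>>> drive_tool --pt "0.5 0.71 -4.38 0 0" --pt "0.5 0.71 -4.38 0 0" --pt "0 0 0 0 0" --pt "0 0 0 0 0" --pt "0 0 0 0 0"

```text
time: 23.1
eef_pos: [0.5686, 0.2775, 0.2192]
tcp_rot: [0.475, 0.524, -0.476, 0.523]
contact_force: [-0.5, 0.1, -0.6]
opening: 0.339
```

```bash
python3 - <<'E'
from h import *
c=shot('wrist');c['fish']=1
a=cv2.cvtColor(c['frame'],cv2.COLOR_RGB2BGR)
for x in(-.095,.095):
  for y in(-.065,.065):
    u,v=proj(c,[*box(x,y),.075]);cv2.circle(a,(int(u),int(v)),3,(0,0,255),1)
cv2.imwrite('pics/w8.png',a)
g=box(.050,-.019); 
plan([*g,.043],yaw=np.degrees(BA))
E
```

```text
t 23.15 tcp [0.5688 0.2772 0.2197] yawY 5.5 down [-0.001 -0.001 -1.   ] q [ 0.29  0.2   1.7  -0.    1.24  0.2 ] F [-0.2 -0.9 -0.3] op 0.343
turn about world z 0.1 -> tool x -0.1 (now other way 179.9)
[0.5668 0.2794 0.043 ] shift cm [17.67 -0.16 -0.24]
```

View pics/w8.png

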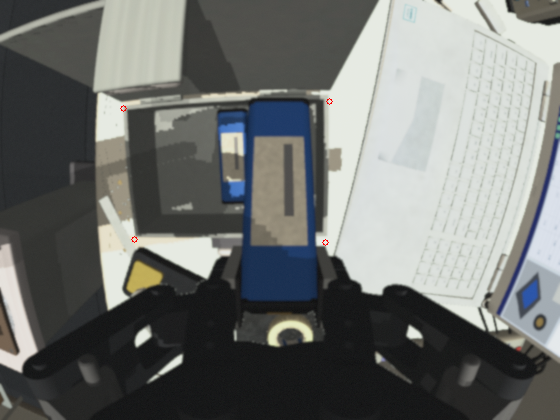

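>>> drive_tool --pt "4.5 -0.2 -0.3 0 0" --pt "4 -0.2 -0.2 0 0" --pt "3 0 0 0 0" --pt "2.5 0 0 0 0" --pt "2 0 0 0 0" --pt "1 0 0 0 0" --pt "0.4 0 0 0 0" --pt "0 0 0 0 0" --pt "0 0 0 0 0"

```text
time: 24.05
eef_pos: [0.5656, 0.283, 0.0479]
tcp_rot: [0.476, 0.523, -0.475, 0.524]
contact_force: [0.1, -0.0, -0.7]
opening: 0.343
```

>>> drive_tool --pt "0 0 0 0 0.42" --pt "0 0 0 0 0.45" --pt "0 0 0 0 0.46" --pt "-1 0 0 0 0.46" --pt "-2 0 0 0 0.46" --pt "-4 0 0 0 0.46" --pt "-5 0 0 0 0.48" --pt "-5 0 0 0 0.48" --pt "0 0 0 0 0.48"

```text
time: 24.95
eef_pos: [0.5691, 0.2847, 0.228]
tcp_rot: [0.481, 0.52, -0.47, 0.527]
contact_force: [0.1, -0.2, 0.7]
opening: 0.477
```

```bash
python3 - <<'E'
from h import *
c=shot('wrist','w9.png')
g=dock(.110,-.034)
plan([*g,.215],[*g,.12],yaw=np.degrees(A)+90)
E
```

```text
t 25.0 tcp [0.5673 0.284  0.2236] yawY 5.5 down [ 0.012  0.004 -1.   ] q [0.3  0.2  1.7  0.   1.23 0.21] F [-0.2  0.3 -0.9] op 0.486
turn about world z 65.9 -> tool x -65.9 (now other way 114.1)
[ 0.5791 -0.2685  0.215 ] shift cm [  0.19 -52.    18.74]
[ 0.5791 -0.2685  0.12  ] shift cm [ 9.5  -0.11  0.02]
```

View pics/w9.png

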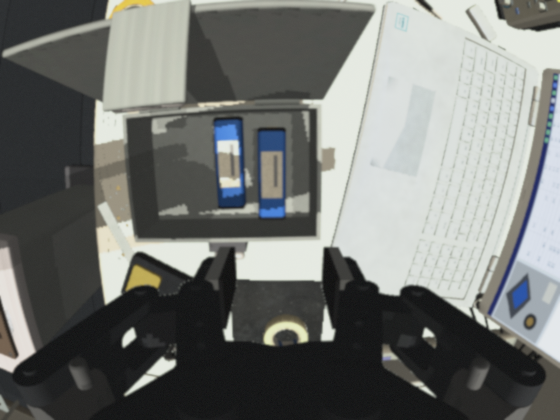

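Sticks 3 and 2 both lie flat in the box, at (230,163) and (271,172). Next is tail 2.

>>> drive_tool --pt "0 0 0 -8.24 0" --pt "0 0 0 -8.24 0" --pt "0 0 0 -8.24 0" --pt "0 0 0 -8.24 0" --pt "0 0 0 -8.24 0" --pt "0 0 0 -8.24 0" --pt "0 0 0 -8.24 0" --pt "0 0 0 -8.24 0" --pt "0 -4.33 1.56 0 0" --pt "0 -4.33 1.56 0 0"

```text
time: 26.0
eef_pos: [0.5653, 0.1908, 0.2147]
tcp_rot: [0.113, 0.699, -0.113, 0.697]
contact_force: [0.5, -0.4, 0.7]
opening: 0.002
```

>>> drive_tool --pt "0 -4.33 1.56 0 0" --pt "0 -4.33 1.56 0 0" --pt "0 -4.33 1.56 0 0" --pt "0 -4.33 1.56 0 0" --pt "0 -4.33 1.56 0 0" --pt "0 -4.33 1.56 0 0" --pt "0 -4.33 1.56 0 0" --pt "0 -4.33 1.56 0 0" --pt "0 -4.33 1.56 0 0" --pt "0 -4.33 1.56 0 0"

```text
time: 27.0
eef_pos: [0.5752, -0.2705, 0.2149]
tcp_rot: [0.115, 0.699, -0.114, 0.697]
contact_force: [0.5, 0.2, 0.1]
opening: -0.002
```

>>> drive_tool --pt "3 0 0 0 0" --pt "3 0 0 0 0" --pt "2 0 0 0 0" --pt "0 0 0 0 0" --pt "0 0 0 0 0"

```text
time: 27.5
eef_pos: [0.5757, -0.2688, 0.1355]
tcp_rot: [0.115, 0.698, -0.114, 0.697]
contact_force: [0.8, 0.3, -0.5]
opening: -0.0
```

```bash
python3 - <<'E'
from h import *
f=lambda x,z:[*dock(x,-.034),z]
plan(f(.11,.115),f(.134,.033),f(.134,.018),yaw=np.degrees(A)+90)
E
```

```text
t 27.5 tcp [ 0.5757 -0.2688  0.1355] yawY 71.4 down [-0.002  0.001 -1.   ] q [-0.6   0.29  1.75 -0.    1.1  -1.84] F [ 0.8  0.3 -0.5] op -0.0
turn about world z -0.0 -> tool x 0.0 (now other way -180.0)
[ 0.5791 -0.2685  0.115 ] shift cm [2.05 0.14 0.32]
[ 0.6019 -0.2762  0.033 ] shift cm [ 8.2  -0.    2.42]
[ 0.6019 -0.2762  0.018 ] shift cm [ 1.5 -0.   0. ]
```

>>> drive_tool --pt "2 0.1 0.3 0 0" --pt "1.4 0 0.6 0 0" --pt "1.4 0 0.6 0 0" --pt "1.4 0 0.5 0 0" --pt "1.4 0 0.4 0 0" --pt "1.4 0 0.2 0 0" --pt "1.2 0 0.1 0 0" --pt "0.8 0 0 0 0" --pt "0.6 0 0 0 0" --pt "0.1 0 0 0 0"

```text
time: 28.5
eef_pos: [0.6014, -0.2765, 0.0231]
tcp_rot: [0.115, 0.7, -0.113, 0.696]
contact_force: [-10.1, 5.1, 24.0]
opening: 0.003
```

>>> drive_tool --pt "-4 0 0 0 0" --pt "-5 0 0 0 0" --pt "-3.2 0 0 0 0" --pt "0 1.6 -4.5 0 0" --pt "0 1.6 -4.5 0 0" --pt "0 1.6 -4.5 0 0" --pt "0 1.6 -4.5 0 0" --pt "0 0.5 -1.6 0 0" --pt "0 0 0 0 0" --pt "0 0 0 0 0"

```text
time: 29.5
eef_pos: [0.4384, -0.1491, 0.1413]
tcp_rot: [0.114, 0.698, -0.114, 0.698]
contact_force: [0.1, 0.1, 1.1]
opening: -0.0
```

```bash
python3 - <<'E'
from h import *
p=dock(-.063,.034)
plan([*p,.065],[*dock(-.070,.034),.016],yaw=np.degrees(A)+90)
E
```

```text
t 29.5 tcp [ 0.4384 -0.1491  0.1413] yawY 71.4 down [ 0. -0. -1.] q [-0.55 -0.09  2.16 -0.    1.07 -1.79] F [0.1 0.1 1.1] op -0.0
turn about world z -0.0 -> tool x 0.0 (now other way -180.0)
[ 0.4368 -0.1489  0.065 ] shift cm [ 7.63 -0.03 -0.16]
[ 0.4302 -0.1467  0.016 ] shift cm [ 4.9  0.  -0.7]
```

Tail 2 reached its stop at 24 N and z = 23 mm. Next is tab 1.

>>> drive_tool --pt "4 0 -0.1 0 0" --pt "2.9 0 0 0 0" --pt "1.3 0 0 0 0" --pt "1 0 -0.1 0 0" --pt "1 0 -0.2 0 0" --pt "1 0 -0.2 0 0" --pt "1 0 -0.2 0 0" --pt "0.4 0 0 0 0" --pt "0 0 0 0 0"

```text
time: 30.4
eef_pos: [0.4307, -0.1467, 0.0212]
tcp_rot: [0.115, 0.702, -0.113, 0.694]
contact_force: [-23.5, 10.8, 48.2]
opening: -0.003
```

>>> drive_tool --pt "-2 0 0 0 0" --pt "-3 0 0 0 0" --pt "-5 0 0 0 0.5" --pt "-4 0 0 0 0.7" --pt "0 0 0 0 0.7" --pt "0 0 0 0 0.7"

```text
time: 31.0
eef_pos: [0.4323, -0.1474, 0.1573]
tcp_rot: [0.114, 0.696, -0.115, 0.699]
contact_force: [0.1, -0.2, 0.7]
opening: 0.682
```

```bash
python3 - <<'E'
from h import *
c=shot('scene','s10.png')
g=dock(.063,.034)
plan([*g,.17],[*g,.061],yaw=np.degrees(A)+90)
E
```

```text
t 31.05 tcp [ 0.4311 -0.1468  0.1555] yawY 71.4 down [ 0.001 -0.    -1.   ] q [-0.55 -0.13  2.17 -0.    1.11 -1.8 ] F [-0.1 -0.5 -1. ] op 0.699
turn about world z 0.0 -> tool x -0.0 (now other way 180.0)
[ 0.5563 -0.1891  0.17  ] shift cm [-1.44 -0.02 13.21]
[ 0.5563 -0.1891  0.061 ] shift cm [ 1.09e+01  0.00e+00 -1.00e-02]
```

>>> drive_tool --pt "-1.4 0 4.4 0 0.7" --pt "0 0 4.4 0 0.7" --pt "0 0 4.4 0 0.7" --pt "3 0 0 0 0.7" --pt "3 0 0 0 0.7" --pt "2 0 0 0 0.7" --pt "1.5 0 0 0 0.7" --pt "1.4 0 0 0 0.7" --pt "0 0 0 0 0.7" --pt "0 0 0 0 0.7"

```text
time: 32.05
eef_pos: [0.5561, -0.1886, 0.0605]
tcp_rot: [0.114, 0.698, -0.114, 0.698]
contact_force: [-0.4, -0.5, 0.1]
opening: 0.699
```

>>> drive_tool --pt "0 0 0 0 0" --pt "0 0 0 0 0" --pt "0 0 0 0 0" --pt "0 0 0 0 0" --pt "0 0 0 0 0" --pt "0 0 0 0 0" --force 60

```text
time: 32.65
eef_pos: [0.5571, -0.189, 0.0616]
tcp_rot: [0.114, 0.697, -0.115, 0.699]
contact_force: [2.6, -0.2, 4.5]
opening: 0.34
```

>>> drive_tool --pt "-1 0 0 0 0" --pt "-2 0 0 0 0" --pt "-3 0 0 0 0" --pt "-3 0 0 0 0" --pt "-3 0 0 0 0" --pt "-3 0 0 0 0" --pt "-2 0 0 0 0" --pt "0 0 0 0 0" --pt "0 0 0 0 0"

```text
time: 33.55
eef_pos: [0.555, -0.1882, 0.2289]
tcp_rot: [0.114, 0.699, -0.114, 0.697]
contact_force: [-0.3, 0.1, -1.4]
opening: 0.34
```

>>> drive_tool --pt "0 0 0 8.24 0" --pt "0 0 0 8.24 0" --pt "0 0 0 8.24 0" --pt "0 0 0 8.24 0" --pt "0 0 0 8.24 0" --pt "0 0 0 8.24 0" --pt "0 0 0 8.24 0" --pt "0 0 0 8.24 0" --pt "0 0 0 0 0"

```text
time: 34.45
eef_pos: [0.5544, -0.1878, 0.2271]
tcp_rot: [0.475, 0.525, -0.476, 0.521]
contact_force: [-1.0, -0.1, -0.8]
opening: 0.346
```

```bash
python3 - <<'E'
from h import *
g=box(-.048,-.017)
plan([*g,.215],yaw=np.degrees(BA))
t=shot('top','top11.png')
a=cv2.imread('pics/top7.png')[180:275,125:235].astype(int);b=cv2.imread('pics/top11.png')[180:275,125:235].astype(int)
print('box diff',abs(a-b).mean(),(abs(a-b).mean(2)>40).sum())
E
```

```text
t 34.45 tcp [ 0.5544 -0.1878  0.2271] yawY 5.5 down [-0.005  0.002 -1.   ] q [-0.5   0.1   1.8  -0.    1.25 -0.6 ] F [-1.  -0.1 -0.8] op 0.346
turn about world z 0.1 -> tool x -0.1 (now other way 179.9)
[0.4691 0.2718 0.215 ] shift cm [  1.37  -4.   -46.57]
box diff 3.497065390749601 238
```

>>> drive_tool --pt "0 -0.4 -4.65 0 0" --pt "0 -0.4 -4.65 0 0" --pt "0 -0.4 -4.65 0 0" --pt "0 -0.4 -4.65 0 0" --pt "0 -0.4 -4.65 0 0" --pt "0 -0.4 -4.65 0 0" --pt "0 -0.4 -4.65 0 0" --pt "0 -0.4 -4.65 0 0" --pt "0.5 -0.4 -4.65 0 0" --pt "0.5 -0.4 -4.65 0 0"

```text
time: 35.5
eef_pos: [0.4704, 0.2722, 0.2193]
tcp_rot: [0.474, 0.524, -0.475, 0.524]
contact_force: [0.4, 0.6, -1.3]
opening: 0.348
```

>>> drive_tool --pt "0 0 0 0 0" --pt "0 0 0 0 0" --pt "0 0 0 0 0"

```text
time: 35.8
eef_pos: [0.4715, 0.2698, 0.2196]
tcp_rot: [0.475, 0.524, -0.476, 0.523]
contact_force: [0.9, 0.0, -1.3]
opening: 0.342
```

```bash
python3 - <<'E'
from h import *
c=shot('wrist');c['fish']=1
a=cv2.cvtColor(c['frame'],cv2.COLOR_RGB2BGR)
for x in(-.095,.095):
  for y in(-.065,.065):
    u,v=proj(c,[*box(x,y),.075]);cv2.circle(a,(int(u),int(v)),3,(0,0,255),1);print(x,y,u,v)
cv2.imwrite('pics/w12.png',a)
import pickle;pickle.dump(c,open('w12.pkl','wb'))
g=box(-.048,-.017); 
plan([*g,.043],yaw=np.degrees(BA))
E
```

```text
-0.095 -0.065 227.8477925876996 243.47995171870005
-0.095 0.065 223.50442034986767 103.57883089807864
0.095 -0.065 419.0113738543106 241.7523673178448
0.095 0.065 429.803705628711 110.15133611599006
t 35.85 tcp [0.4718 0.2695 0.2199] yawY 5.5 down [-0.001 -0.001 -1.   ] q [ 0.33  0.01  1.91 -0.    1.22  0.24] F [-0.4 -0.7 -0.4] op 0.339
turn about world z 0.1 -> tool x -0.1 (now other way 179.9)
[0.4691 0.2718 0.043 ] shift cm [17.69 -0.23 -0.27]
```

View pics/w12.png

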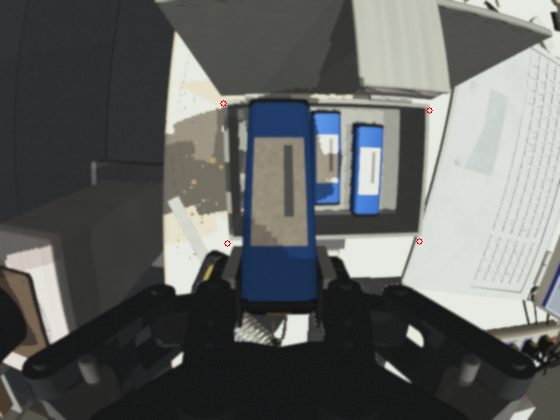

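>>> drive_tool --pt "4.5 0 -0.3 0 0" --pt "4 0 -0.3 0 0" --pt "3 0 0 0 0" --pt "2.5 0 0 0 0" --pt "2 0 0 0 0" --pt "1 0 0 0 0" --pt "0.4 0 0 0 0" --pt "0 0 0 0 0" --pt "0 0 0 0 0"

```text
time: 36.75
eef_pos: [0.4716, 0.2757, 0.047]
tcp_rot: [0.475, 0.523, -0.476, 0.524]
contact_force: [0.4, -3.4, -2.9]
opening: 0.341
```

>>> drive_tool --pt "0 0 0 0 0.42" --pt "0 0 0 0 0.45" --pt "0 0 0 0 0.46" --pt "-1 0 0 0 0.46" --pt "-2 0 0 0 0.46" --pt "-4 0 0 0 0.46" --pt "-5 0 0 0 0.48" --pt "-5 0 0 0 0.48" --pt "0 0 0 0 0.48"

```text
time: 37.65
eef_pos: [0.4756, 0.2785, 0.2271]
tcp_rot: [0.481, 0.52, -0.47, 0.526]
contact_force: [0.7, 0.2, 0.8]
opening: 0.481
```

```bash
python3 - <<'E'
from h import *
c=shot('wrist','w13.png');c['fish']=1
import pickle;pickle.dump(c,open('w13.pkl','wb'))
g=dock(.110,.034)
plan([*g,.215],yaw=np.degrees(A)+90)
E
```

```text
t 37.7 tcp [0.4738 0.2778 0.2228] yawY 5.5 down [ 0.011  0.004 -1.   ] q [0.35 0.01 1.9  0.   1.22 0.25] F [-0.6 -0.8 -0.4] op 0.483
turn about world z 65.9 -> tool x -65.9 (now other way 114.1)
[ 0.6008 -0.2041  0.215 ] shift cm [  0.22 -41.62  27.41]
```

View pics/w13.png

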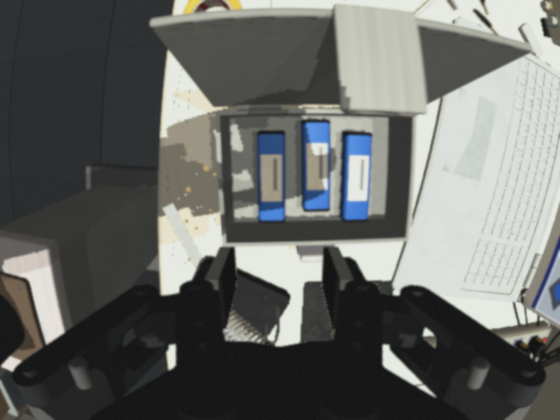

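All three sticks lie in the box, at (271,175), (316,165) and (356,177). Next is tail 1.

>>> drive_tool --pt "0 0 0 -8.24 0" --pt "0 0 0 -8.24 0" --pt "0 0 0 -8.24 0" --pt "0 0 0 -8.24 0" --pt "0 0 0 -8.24 0" --pt "0 0 0 -8.24 0" --pt "0 0 0 -8.24 0" --pt "0 0 0 -8.24 0" --pt "0 -3.78 2.49 0 0"

```text
time: 38.6
eef_pos: [0.4809, 0.2353, 0.2151]
tcp_rot: [0.112, 0.699, -0.111, 0.697]
contact_force: [0.8, -0.4, 0.6]
opening: 0.001
```

>>> drive_tool --pt "0 -3.78 2.49 0 0" --pt "0 -3.78 2.49 0 0" --pt "0 -3.78 2.49 0 0" --pt "0 -3.78 2.49 0 0" --pt "0 -3.78 2.49 0 0" --pt "0 -3.78 2.49 0 0" --pt "0 -3.78 2.49 0 0" --pt "0 -3.78 2.49 0 0" --pt "0 -3.78 2.49 0 0" --pt "0 -3.78 2.49 0 0"

```text
time: 39.6
eef_pos: [0.5976, -0.2063, 0.2149]
tcp_rot: [0.115, 0.699, -0.114, 0.697]
contact_force: [0.4, 0.2, 0.3]
opening: -0.001
```

>>> drive_tool --pt "3 0 0 0 0" --pt "3 0 0 0 0" --pt "2 0 0 0 0" --pt "0 0 0 0 0" --pt "0 0 0 0 0"

```text
time: 40.1
eef_pos: [0.5976, -0.2045, 0.1356]
tcp_rot: [0.114, 0.698, -0.114, 0.697]
contact_force: [-0.6, 0.1, -0.6]
opening: 0.0
```

```bash
python3 - <<'E'
from h import *
f=lambda x,z:[*dock(x,.034),z]
plan(f(.11,.115),f(.134,.033),f(.134,.018),yaw=np.degrees(A)+90)
E
```

```text
t 40.1 tcp [ 0.5976 -0.2045  0.1356] yawY 71.4 down [-0.002  0.001 -1.   ] q [-0.49  0.28  1.76  0.    1.1  -1.74] F [-0.6  0.1 -0.6] op 0.0
turn about world z -0.0 -> tool x 0.0 (now other way -180.0)
[ 0.6008 -0.2041  0.115 ] shift cm [2.06 0.15 0.29]
[ 0.6235 -0.2117  0.033 ] shift cm [ 8.2  -0.    2.42]
[ 0.6235 -0.2117  0.018 ] shift cm [ 1.5 -0.   0. ]
```

>>> drive_tool --pt "2 0.1 0.3 0 0" --pt "1.4 0 0.6 0 0" --pt "1.4 0 0.6 0 0" --pt "1.4 0 0.5 0 0" --pt "1.4 0 0.4 0 0" --pt "1.4 0 0.2 0 0" --pt "1.2 0 0.1 0 0" --pt "0.8 0 0 0 0" --pt "0.6 0 0 0 0" --pt "0.1 0 0 0 0"

```text
time: 41.1
eef_pos: [0.6232, -0.2123, 0.0231]
tcp_rot: [0.114, 0.7, -0.114, 0.696]
contact_force: [-10.7, 4.4, 25.2]
opening: 0.001
```

>>> drive_tool --pt "-4 0 0 0 0" --pt "-5 0 0 0 0" --pt "-5 0 0 0 0" --pt "-5 0 0 0 0" --pt "-5 2 -2 0 0" --pt "-5 4 -2 0 0" --pt "-4 4 -2 0 0" --pt "0 4 -2 0 0" --pt "0 4 -2 0 0" --pt "0 4 -2 0 0"

```text
time: 42.1
eef_pos: [0.5834, 0.0139, 0.3227]
tcp_rot: [0.114, 0.698, -0.114, 0.697]
contact_force: [0.1, 0.5, -0.4]
opening: -0.005
```

```bash
python3 - <<'E'
from h import *
info()
c=shot('top','top14.png');s=shot('scene','s14.png')
a=cv2.cvtColor(c['frame'],cv2.COLOR_RGB2BGR)[175:285,120:260];b=cv2.cvtColor(s['frame'],cv2.COLOR_RGB2BGR)[230:340,240:380]
cv2.imwrite('pics/m14.png',np.vstack([cv2.resize(a,(700,550))[:, :],])if 0 else np.hstack([cv2.resize(a,(440,346),interpolation=2),cv2.resize(b,(360,346))]))
import pickle;pickle.dump(c,open('t14.pkl','wb'))
E
```

```text
t 42.1 tcp [0.5834 0.0139 0.3227] yawY 71.4 down [-0.002  0.    -1.   ] q [-0.15  0.03  1.7  -0.    1.41 -1.4 ] F [ 0.1  0.5 -0.4] op -0.005
```

View pics/m14.png

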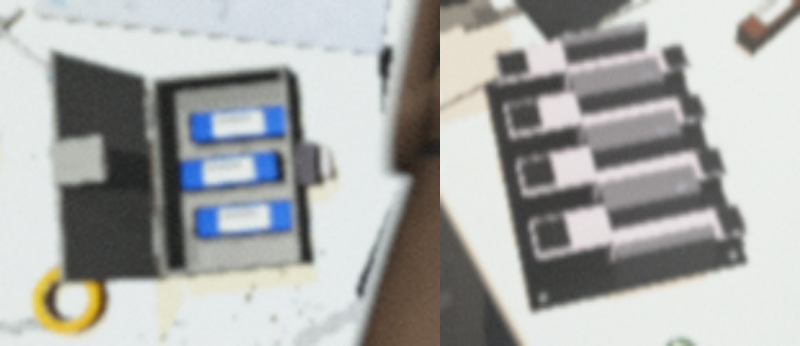

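All four rests are flat, and the three sticks lie within the walls. The box is where it was at the start and the wide tape is clear of it, so I'll move on to the lid.

>>> drive_tool --pt "0 0 0 8.24 0" --pt "0 0 0 8.24 0" --pt "0 0 0 8.24 0" --pt "0 0 0 8.24 0" --pt "0 0 0 8.24 0" --pt "0 0 0 8.24 0" --pt "0 0 0 8.24 0" --pt "0 0 0 8.24 0" --pt "0 0 0 0 0"

```text
time: 43.1
eef_pos: [0.5841, 0.0116, 0.3223]
tcp_rot: [0.475, 0.524, -0.476, 0.523]
contact_force: [0.6, 0.1, 0.5]
opening: 0.001
```

```bash
python3 - <<'E'
from h import *
plan([*box(0,.155),.33],[*box(0,.155),.205],yaw=5.5)
E
```

```text
t 43.1 tcp [0.5841 0.0116 0.3223] yawY 5.5 down [-0.003  0.    -1.   ] q [-0.15  0.03  1.7  -0.    1.41 -0.25] F [0.6 0.1 0.5] op 0.001
turn about world z 0.0 -> tool x -0.0 (now other way 180.0)
[0.5001 0.4477 0.33  ] shift cm [ -0.75  -4.19 -44.21]
[0.5001 0.4477 0.205 ] shift cm [12.5   0.03  0.  ]
```

>>> drive_tool --pt "-0.8 -0.42 -4.42 0 0" --pt "0 -0.42 -4.42 0 0" --pt "0 -0.42 -4.42 0 0" --pt "0 -0.42 -4.42 0 0" --pt "0 -0.42 -4.42 0 0" --pt "0 -0.42 -4.42 0 0" --pt "0 -0.42 -4.42 0 0" --pt "0 -0.42 -4.42 0 0" --pt "0 -0.42 -4.42 0 0" --pt "0 -0.42 -4.42 0 0"

```text
time: 44.1
eef_pos: [0.5001, 0.4494, 0.3307]
tcp_rot: [0.474, 0.524, -0.475, 0.524]
contact_force: [0.8, -0.5, -0.3]
opening: 0.004
```

>>> drive_tool --pt "0 0 0 0 0" --pt "3 0 0 0 0" --pt "3 0 0 0 0" --pt "3 0 0 0 0" --pt "3.5 0 0 0 0" --pt "0 0 0 0 0" --pt "0 0 1.5 0 0" --pt "0 0 1.5 0 0" --pt "0 0 1 0 0" --pt "0 0 0 0 0"

```text
time: 45.1
eef_pos: [0.5058, 0.4073, 0.2093]
tcp_rot: [0.477, 0.522, -0.475, 0.523]
contact_force: [-0.5, -0.5, 0.1]
opening: -0.001
```

```bash
python3 - <<'E'
from h import *
s,_=info();print(rot(-BA)@(s['eef_pos'][:2]-BO))
E
```

```text
t 45.1 tcp [0.5058 0.4073 0.2093] yawY 5.4 down [ 0.004  0.002 -1.   ] q [ 0.52  0.25  1.67 -0.    1.22  0.43] F [-0.5 -0.5  0.1] op -0.001
[0.00175932 0.11425826]
```

>>> drive_tool --pt "0 0 1.5 0 0" --pt "0 0 1.6 0 0" --pt "0 0 1.2 0 0" --pt "0 0 1.2 0 0" --pt "0.2 0 1.3 0 0" --pt "0.3 0 1.3 0 0"

```text
time: 45.7
eef_pos: [0.5117, 0.3266, 0.2006]
tcp_rot: [0.475, 0.524, -0.476, 0.523]
contact_force: [0.2, 3.0, -1.0]
opening: 0.005
```

>>> drive_tool --pt "0.5 0 1.3 0 0" --pt "0.6 0 1.3 0 0" --pt "0.8 0 1.1 0 0" --pt "0.8 0 1.1 0 0" --pt "1 0 0.9 0 0" --pt "1 0 0.9 0 0" --pt "1.2 0 0.7 0 0" --pt "1.1 0 0.7 0 0"

```text
time: 46.5
eef_pos: [0.5199, 0.2475, 0.1304]
tcp_rot: [0.476, 0.523, -0.476, 0.523]
contact_force: [-0.0, 1.2, 0.5]
opening: -0.0
```

```bash
python3 - <<'E'
from h import *
s,_=info();print(rot(-BA)@(s['eef_pos'][:2]-BO))
E
```

```text
t 46.5 tcp [0.5199 0.2475 0.1304] yawY 5.5 down [ 0. -0. -1.] q [ 0.27  0.17  1.91 -0.    1.06  0.17] F [-0.   1.2  0.5] op -0.0
[ 0.00021872 -0.0461513 ]
```

>>> drive_tool --pt "1 0 0.4 0 0" --pt "1 0 0.3 0 0" --pt "1 0 0.2 0 0" --pt "0 0 0 0 0" --pt "-2 0 0 0 0" --pt "0 0 2.3 0 0" --pt "0 0 0 0 0" --pt "0 0 0 0 0"

```text
time: 47.3
eef_pos: [0.5226, 0.2164, 0.1213]
tcp_rot: [0.476, 0.523, -0.476, 0.523]
contact_force: [0.7, 0.8, -0.6]
opening: -0.002
```

```bash
python3 - <<'E'
from h import *
s,_=info();print(rot(-BA)@(s['eef_pos'][:2]-BO))
E
```

```text
t 47.3 tcp [0.5226 0.2164 0.1213] yawY 5.4 down [-0.001  0.    -1.   ] q [0.21 0.17 1.93 0.   1.04 0.12] F [ 0.7  0.8 -0.6] op -0.002
[-0.00014422 -0.07736917]
```

Now press the free edge. The shut height is about 81 mm.

>>> drive_tool --pt "1.5 0 0 0 0" --pt "1 0 0 0 0" --pt "0.7 0 0 0 0" --pt "0.4 0 0 0 0" --pt "0.4 0 0 0 0" --pt "0.3 0 0 0 0" --pt "0 0 0 0 0"

```text
time: 48.0
eef_pos: [0.5228, 0.2164, 0.0808]
tcp_rot: [0.474, 0.524, -0.476, 0.523]
contact_force: [-6.3, -2.8, 18.5]
opening: 0.0
```

```bash
python3 - <<'E'
from h import *
s,_=info();print(rot(-BA)@(s['eef_pos'][:2]-BO))
E
```

```text
t 48.0 tcp [0.5228 0.2164 0.0808] yawY 5.5 down [-0.003 -0.001 -1.   ] q [ 0.21  0.22  1.95 -0.    0.97  0.12] F [-6.3 -2.8 18.5] op 0.0
[ 6.62600996e-05 -7.74022505e-02]
```

>>> drive_tool --pt "0.3 0 0 0 0" --pt "0 0 0 0 0" --pt "0 0 0 0 0"

```text
time: 48.3
eef_pos: [0.5229, 0.2164, 0.0806]
tcp_rot: [0.474, 0.524, -0.476, 0.523]
contact_force: [-13.0, -5.0, 30.9]
opening: 0.002
```

>>> drive_tool --pt "-2 0 0 0 0" --pt "-4 0 0 0 0" --pt "-5 0 0 0 0" --pt "-5 0 0 0 0" --pt "-5 0 3 0 0" --pt "-3 0 4 0 0" --pt "0 0 4.5 0 0" --pt "0 0 4.5 0 0" --pt "0 0 4.5 0 0" --pt "0 0 0 0 0"

```text
time: 49.3
eef_pos: [0.5422, 0.0124, 0.3065]
tcp_rot: [0.476, 0.522, -0.478, 0.522]
contact_force: [-1.4, 0.4, -0.5]
opening: -0.004
```

```bash
python3 - <<'E'
from h import *
info()
c=shot('top','top16.png');s=shot('scene','s16.png')
a=cv2.cvtColor(c['frame'],cv2.COLOR_RGB2BGR)[175:285,120:420];b=cv2.cvtColor(s['frame'],cv2.COLOR_RGB2BGR)[120:350,150:390]
cv2.imwrite('pics/m16.png',np.vstack([cv2.resize(a,(800,293)),np.hstack([cv2.resize(b[0:120],(500,250)),np.zeros((250,300,3),np.uint8)])]))
E
```

```text
t 49.3 tcp [0.5422 0.0124 0.3065] yawY 5.1 down [-0.002 -0.001 -1.   ] q [-0.16 -0.06  1.82 -0.    1.39 -0.25] F [-1.4  0.4 -0.5] op -0.004
```

View pics/m16.png

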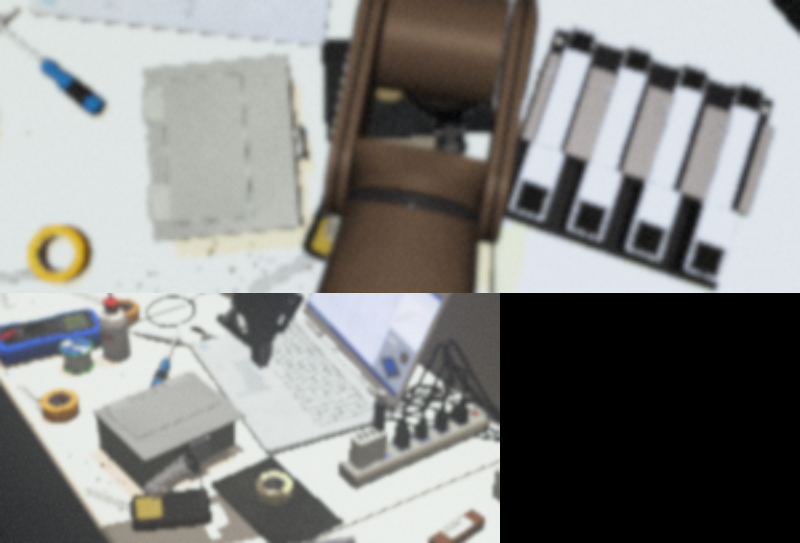

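The lid is flat on the box, all the rests are flat and empty, and the tapes and jar look untouched. I'm handing in.

```bash
python3 -c "
from h import *
print(sign_off())"
```

```text
the job is handed in; nothing more can be done
None
```

The job is done and handed in at about 49 s of the 210 s allowed. All three sticks present (1, 2 and 3; rest 0 was empty) are in the battery box and the lid is shut.

- **Sticks:** for each one I tipped its rest by the tab, lifted the stick out, laid it in the box and pressed the rest flat by its tail. I left the brown lookalike alone. My last view with the lid open showed all three lying flat inside the walls.
- **Rests:** each tail reached its stop under 17 to 25 N, at 23 mm high. The final picture shows all four rests flat and empty.
- **Lid:** I pressed its free edge down to 80.8 mm; shut is 81 mm. It stayed at 80.6 mm under 31 N, about 11 mm below where the strike meets the roller, so the catch should have snapped in. The catch itself has no reading, so this rests on height, force and the picture.
- **Bystanders:** both tape rolls look unmoved. I didn't re-measure them or the jar, which was outside the last cropped picture; the arm never went near it.

**Disagreements:**
- The wrist camera put the box up to about 8 mm off my first estimate, while the top camera showed it unmoved. I aimed the last two sticks a few millimetres over to allow for this.
- The first stick touched the hinge-side wall with about 21 N sideways as it went in.
- The tab presses reached up to 48 N vertical through the fingertips when the rests met their stops.

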